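# Draw a punching stencil out of its narrow tray and clamp it on the punching board

## Task

Take the milky plastic stencil out of its narrow wooden tray: one end of it lies under the tray's cover, so lift the other end and draw it out on the slant. Lay it flat on the round punching board with one of its plain ends under the pad of the C-clamp, all its holes clear of the pad and over the board, then crank the clamp down until it holds the stencil firmly. Let go of everything and leave the other tools and the small stencil where they lie.

Things in the scene. Friction and masses are not known exactly. Their poses are not given: they have to be found in the camera images.
- stencil: Loose plate of milky white acrylic, 170 (x) x 56 (y) x 6 mm (z), about 70 g; origin at the centre of its underside. It lies flat on the tray's floor, its +x end at the tray's +x end. Its 15 punching holes (7 mm) lie within 34 mm of its middle along x; both ends beyond that, 51 mm each, are plain.
- tray: Fixed narrow wooden tray, 200 (x) x 74 (y) x 60 mm high; origin at the centre of its underside on the table. Inside: 176 x 62 mm (x -88 to 88), floor top 16 mm, wall tops 60 mm above the table. Walls 6 mm thick at the sides, 12 mm at the ends. The end at -x is covered by a deck, the end at +x is open above and has finger cut-outs.
- cover_edge (a point): Middle of the lower edge of the tray's cover, at x = -18, z = 60 mm in the tray's frame. The cover is a 14 mm deck from here back to x = -100, with short punches standing in it (up to 140 mm above the table). The stencil's -x end lies under it.
- cutouts (a point): Point on the tray's middle line at x = 54, z = 16 mm (floor top), midway between the two finger cut-outs: there both side walls are cut away down to the table from x = 26 to 82 and the floor is only 42 mm wide, so fingers can pass down beside the stencil's long edges and below its underside. The end wall beyond (x = 88 to 100) is whole, 60 mm high.
- board: Fixed round wooden board, 180 mm across, top 50 mm above the table, with an iron C-clamp fixed to it. Origin on the table under the board's centre. Clamp spine at x = -98 to -124 (26 mm wide); upper arm (22 mm wide, 95 to 115 mm above the table) from the spine to the boss at x = -15, y = 0 (radius 17, 91 to 121 mm above the table). Throat open to +x and both sides.
- spindle: The clamp's upright steel screw with a flat round pad (radius 13 mm) at its foot; origin at the centre of the pad's underside, at x = -15, y = 0 in the board's frame. Only its height changes: the pad starts 16 to 21 mm above the board and sinks 10 mm for each full clockwise turn (seen from above) of the crank on its top; it stays where it is left.
- knob_mid (a point): Middle of the crank's black upright barrel knob (22 mm thick, 42 mm high, free to spin on its pin). It circles the screw's axis at a radius of 48 mm and sinks with the screw. Arm top 23 mm, hub top (radius 12 mm) 19 mm below this point; nothing stands above it. The thread takes about 1.3 N at the knob; once the pad bites the knob resists by 3 N and more.
- mallet: Bystander: mallet with wooden handle, 230 mm long, lying on the table; origin under its middle.
- pliers: Bystander: punch pliers with dark red grips, 200 mm long, lying on the table.
- scissors: Bystander: scissors, 190 mm long, lying on the table.
- small_stencil: Bystander: square milky stencil, 75 x 75 x 4 mm, lying flat on the table.
There are look-alikes about, which are no part of the job. There is more than one size of the stencil; the one meant has the size given above. Leave any green look-alike of the tray alone.

How it is judged:
On the way, in this order (a step that is already met when the one before it is completed fails the run):
1. the stencil is tilted up by its uncovered end while its other end is still inside the tray (angle between stencil's own z axis and vertical above 0.17 rad and z of stencil in the frame of tray below 0.1 m and horizontal distance between stencil and tray below 0.08 m), for 0.1 s.
2. the stencil lies on the board under the clamp's pad, on a plain end (z of stencil in the frame of board between 0.046 and 0.058 m and angle between stencil's own z axis and vertical below 0.08 rad and y of spindle in the frame of stencil between -0.018 and 0.018 m and (x of spindle in the frame of stencil between -0.076 and -0.045 m or x of spindle in the frame of stencil between 0.045 and 0.076 m)), for 0.2 s.
At the end, for the whole second after the job is handed in: The stencil lies flat on the board (within 0.05 rad), pressed by the pad with over 6 N; the pad's centre is on a plain end (45 to 76 mm from the stencil's middle along it, within 18 mm across); the stencil's middle is within 55 mm of the board's centre, so all holes are over the board (contact force between spindle and stencil above 6 N and z of stencil in the frame of board between 0.046 and 0.053 m and angle between stencil's own z axis and vertical below 0.05 rad and horizontal distance between stencil and board below 0.055 m and y of spindle in the frame of stencil between -0.018 and 0.018 m and (x of spindle in the frame of stencil between -0.076 and -0.045 m or x of spindle in the frame of stencil between 0.045 and 0.076 m) and linear speed of stencil below 0.01 m/s); the robot touches nothing.
It fails at once if a bystander is moved by more than 30 mm (distance of any of mallet, pliers, scissors, small_stencil from where it was at the start of the episode above 0.03 m).
It also fails if it takes over 64 s, if anything falls off the work surface, if the arm or the gripper's body presses on something with over 40 N, if the wrist force passes 120 N, or if a joint passes its speed limit or range.

## Robot

A 6-joint arm with a two-finger parallel gripper is mounted at the origin on the work surface. World frame = base frame: x ahead of the robot, y to its left, z up, the work surface at z = 0. Lengths are in m, angles in rad, forces in N, time in s.
With the tool pointing down it reaches from about 0.35 to 0.85 m from the base axis. Payload 8.1 kg.
Tool frame: the origin (TCP) lies at the very end of the fingers, on their centre line; the grasp point (between the pads) lies robot.hold_point_z behind it (robot.hold_point_z is the distance from the TCP to the grasp point, in m); z points along the fingers, y is the direction in which the jaws open and shut (so a half turn about z gives the same grasp; the last joint's range is limited). The gripper opens to 93 mm and grips with 3 to 60 N. Pads are 15 mm wide; open, the fingers measure 128 mm over their backs; the gripper's body (75 mm by 188 mm) begins 65 mm behind the grasp point.
Start: joints at [-1.245, 0.13, 1.488, -0, 1.523, -0.085], TCP at [0.24, -0.55, 0.219] pointing down, gripper open.
Joint ranges: [-2.96, 2.96], [-0.89, 2.26], [0.02, 2.5], [-1.34, 4.48], [0, 2.73], [-2.66, 2.66]. Speed limits (rad/s): [2.39, 2.39, 2.79, 3.14, 3.14, 3.14].

## Interface

Orientations are given as a rotation vector (axis times angle).
In Python, from plant import robot, cams gives the robot as it stands. The module is installed in compiled form; this text tells all that it offers.
- The arm moves only by the tool step_arm, never from a script. Its argument "deltas" is a list of rows, each an object with "offset": the shift along the tool's x, y, z in cm, a list of three; "roll": the turn about the tool's z in rad. In form: [{"offset": [x, y, z], "roll": roll}, ...]. A call has 1 to 12 rows; each row shifts and turns the commanded pose from where the row before left it, along the tool's axes as they then stand; what a row does not reach is not made up. A row lasts 1/8 s, in which the tool goes at most 62.5 mm and 10.7 degrees, less where a joint would pass 70% of its speed; a pose out of reach is approached as far as the arm can. A call with a gripper value outside its range is refused whole. "fingers" is the finger opening in cm, from 0 to 9.3, set as the call begins (left out, the last holds). The fingers move at their own pace and stop on an object; "grip_force" is the grip in N (left out, the last holds). Time passes only in rows, so rows that do not move let the fingers close. It gives the time, the measured TCP pose, the force and the opening at its end, in the units of the state.
- robot.read_state(): the state, without advancing time (a new reading comes with each control period).
- cams.read_camera(name): name is "side" or "top" or "wrist"; returns a dict with "pixels" (400x640x3 uint8, red, green, blue), "fx", "fy", "cx", "cy" (pixels), "extrinsics" (4x4, takes a point from world to camera coordinates). Camera axes: x right, y down, z forward; pixel columns grow to the right and rows downward; lengths in m; the calibration is good to about 2 mm. A picture is of the moment at which its call begins. There is no depth.
- robot.close_job(): hands the job in, once; it reports no verdict.
Trained networks look in a picture, given as the dict that the camera call returned (one of the last four; its "shot" number tells which), for a name from the list of things; names that differ only in an ending like _2 or _b are one class to them, and where a whole thing is asked for, a point or a joint stands for the part that bears it (a point fixed in the world has none). Each returns a list of dicts, best first, with "score" (0 to 1); they miss things now and then, are a little off and sometimes report something else, mostly with a low value. They report only what shows in the picture. A call takes as long as a camera call. They do not tell look-alikes from the thing itself.
- cams.boxes_of(picture, thing): "xy" ([column, row] in pixels, amid what is visible of it).
- cams.silhouettes(picture, thing): "mask" (400x640 bool, what is visible of it) and "xy" ([column, row] in pixels, amid what is visible of it).
- cams.pinpoint(picture, thing): "xy" ([column, row] in pixels: a listed point, or the origin of a listed thing).
The state is a dict: "t": time; "q": joint angles; "dq": joint speeds; "joint_torque": joint torques, N m; "tool_pos": TCP position; "orientation": TCP orientation; "force": force on the tool from outside, world axes, zero at the start; "wrist_torque": the same for the moment, N m; "opening": finger opening in m.
Only numpy, scipy, OpenCV 4.12 (cv2) and the standard library are available. Lean on these libraries where they do the work, as an engineer would, in place of code of your own. Each camera call takes 0.05 s, during which the arm holds its last target. There are 200 camera calls.

## Working session

There is one attempt and no reset: what is moved stays moved. The work goes in short steps, Python scripts to look and compute and a tool call to move; the robot and the scene stay as the last step left them, time stands still between calls to the robot, and variables do not carry over. Pictures are saved under pics/ and viewed, about 8 in all and at most 12, crops included, and the job is handed in when it is done.

Besides the shell and the picture viewer there is one more tool, called after "Request:" in YAML: its name, and indented under it one key for each argument. step_arm: Moves the arm, as the interface text tells. Its arguments: {"type":"object","properties":{"deltas":{"type":"array"},"fingers":{"type":"number"},"grip_force":{"type":"number"}},"required":["deltas"]}

```bash
mkdir -p pics; cat > h.py <<'E'
import numpy as np, cv2
from scipy.spatial.transform import Rotation as R
from plant import robot, cams
def ray(p,xy):
    E=np.array(p["extrinsics"]);d=np.array([(xy[0]-p["cx"])/p["fx"],(xy[1]-p["cy"])/p["fy"],1.])
    c=-E[:3,:3].T@E[:3,3];return c,E[:3,:3].T@d
def atz(p,xy,z):
    c,d=ray(p,xy);return c+d*(z-c[2])/d[2]
def proj(p,X):
    E=np.array(p["extrinsics"]);v=E[:3,:3]@np.array(X)+E[:3,3];return [p["fx"]*v[0]/v[2]+p["cx"],p["fy"]*v[1]/v[2]+p["cy"]]
def tri(ps,xys):
    A=np.zeros((3,3));b=np.zeros(3)
    for p,xy in zip(ps,xys):
        c,d=ray(p,xy);d=d/np.linalg.norm(d);M=np.eye(3)-np.outer(d,d);A+=M;b+=M@c
    return np.linalg.solve(A,b)
def save(p,n): cv2.imwrite("pics/"+n+".png",p["pixels"][:,:,::-1])
E
python3 - <<'E'
from h import *
np.set_printoptions(precision=3,suppress=True)
s=robot.read_state();print(s["t"],s["tool_pos"],s["orientation"],robot.hold_point_z)
P={n:cams.read_camera(n) for n in("top","side")}
save(P["top"],"top0");save(P["side"],"side0")
Z=dict(stencil=.02,tray=0,cover_edge=.06,cutouts=.016,board=0,spindle=.068,knob_mid=.16,mallet=0,small_stencil=0)
for n,p in P.items():
    c,_=ray(p,(0,0));print(n,c)
    for k,z in Z.items():
        for d in cams.pinpoint(p,k)[:3]: print(n,k,round(d["score"],2),np.array(d["xy"]),atz(p,d["xy"],z))
E
```

```text
0.0 [ 0.239 -0.55   0.218] [-3.074 -0.64   0.   ] 0.0188
top [0.384 0.095 1.776]
top stencil 0.95 [282.2 225.8] [0.452 0.25  0.02 ]
top stencil 0.77 [289.  266.2] [0.314 0.23  0.02 ]
top tray 0.88 [204.1 275.2] [0.291 0.525 0.   ]
top tray 0.78 [280. 224.] [0.459 0.259 0.   ]
top cover_edge 0.88 [289.9 222.3] [0.462 0.221 0.06 ]
top cover_edge 0.85 [208.2 277.8] [0.285 0.497 0.06 ]
top cutouts 0.88 [187.6 280.3] [0.276 0.578 0.016]
top cutouts 0.55 [265.1 225.3] [0.456 0.309 0.016]
top board 0.67 [410.6 212.6] [ 0.485 -0.193  0.   ]
top spindle 0.59 [418.1 214.2] [ 0.475 -0.206  0.068]
top spindle 0.4 [362.3 136. ] [ 0.744 -0.031  0.068]
top knob_mid 0.64 [433.2 203.8] [ 0.502 -0.239  0.16 ]
top knob_mid 0.29 [288.8 225.3] [0.448 0.217 0.16 ]
top mallet 0.75 [435.6 134.7] [ 0.755 -0.292  0.   ]
top small_stencil 0.82 [345.6 231.8] [0.426 0.034 0.   ]
top small_stencil 0.57 [407.4 213.6] [ 0.482 -0.181  0.   ]
top small_stencil 0.36 [285.4 223.8] [0.46  0.241 0.   ]
side [0.278 1.359 0.955]
side stencil 0.9 [329.7 260.7] [0.458 0.257 0.02 ]
side stencil 0.66 [373.2 262.8] [0.32  0.242 0.02 ]
side tray 0.69 [328.  263.5] [0.465 0.248 0.   ]
side cover_edge 0.73 [327.3 247.3] [0.469 0.24  0.06 ]
side cover_edge 0.56 [380.8 315.7] [0.28  0.502 0.06 ]
side cover_edge 0.27 [244.7 250.6] [0.723 0.304 0.06 ]
side cutouts 0.95 [378.3 349.1] [0.277 0.576 0.016]
side cutouts 0.9 [327.6 271.6] [0.456 0.305 0.016]
side cutouts 0.65 [246.9 254.2] [0.731 0.269 0.016]
side board 0.88 [345.7 194.7] [ 0.467 -0.183  0.   ]
side spindle 0.63 [340.3 178.9] [ 0.491 -0.188  0.068]
side knob_mid 0.69 [340.5 147.6] [ 0.506 -0.278  0.16 ]
side mallet 0.59 [282.2 173.9] [ 0.763 -0.305  0.   ]
side small_stencil 0.59 [345.5 224.3] [0.44  0.021 0.   ]
side small_stencil 0.59 [340.6 147.8] [ 0.551 -0.606  0.   ]
```

```bash
python3 - <<'E'
import cv2,numpy as np
a=cv2.imread("pics/top0.png")[110:310,170:470];b=cv2.imread("pics/side0.png")[130:370,230:440]
cv2.imwrite("pics/a.png",cv2.resize(a,None,fx=2.6,fy=2.6,interpolation=3))
cv2.imwrite("pics/b.png",cv2.resize(b,None,fx=2.5,fy=2.5,interpolation=3))
E
```

```text
(no output)
```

View pics/a.png

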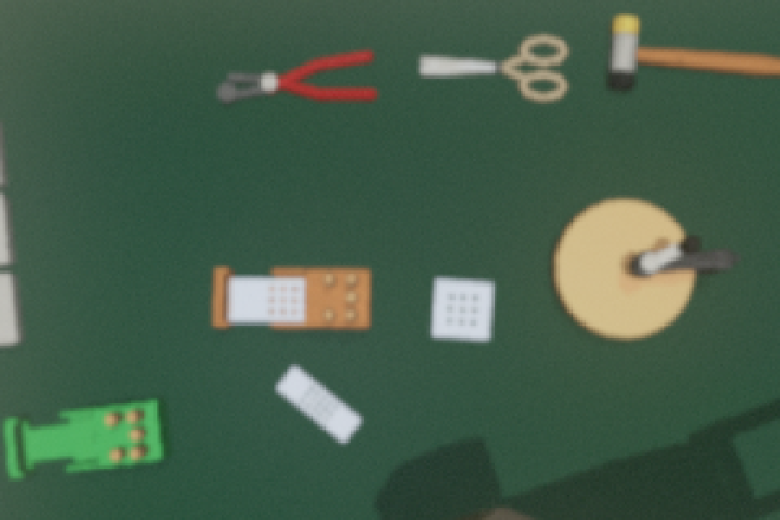

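View pics/b.png

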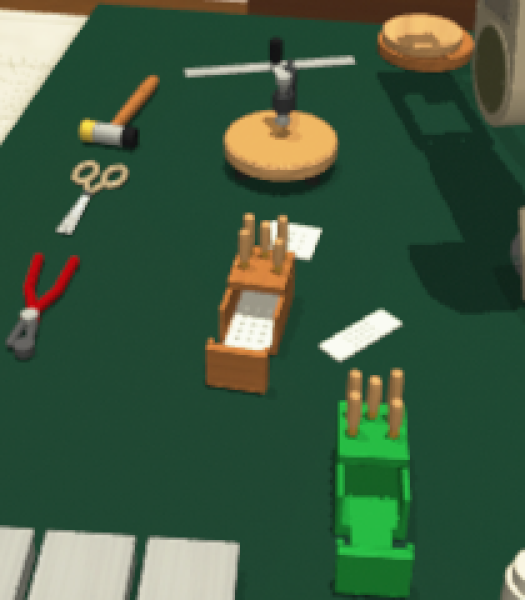

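The top crop shows these candidates. The brown tray with the stencil is at image px (282,225), with its +x end pointing left (world +y). The look-alikes are the loose smaller stencil at (292,266), the square small stencil at (345,231) and the green tray at (204,275). I choose the stencil in the brown tray. The board is at (410,213), with the clamp spine to the right and the throat open to the left. I'll go above the tray and check with a close wrist view.

Request:
step_arm:
  deltas:
    - {"offset":[0,0,-1.5],"roll":-0.18}
    - {"offset":[0,0,-1.5],"roll":-0.18}
    - {"offset":[0,0,-1.5],"roll":-0.18}
    - {"offset":[0,0,-1.5],"roll":-0.18}
    - {"offset":[0,0,-1.5],"roll":-0.18}
    - {"offset":[0,0,-1.5],"roll":-0.18}
    - {"offset":[0,0,-1],"roll":-0.08}
    - {"offset":[5,1.5,0],"roll":0}
    - {"offset":[5,1.5,0],"roll":0}
    - {"offset":[5,1.5,0],"roll":0}
    - {"offset":[5,1.5,0],"roll":0}
    - {"offset":[5,1.5,0],"roll":0}
  fingers: 9.3

```text
t: 2.5
tool_pos: [0.3148, -0.2985, 0.3188]
orientation: [2.221, 2.221, 0.0]
force: [0.1, 0.4, 0.3]
opening: 0.0932
```

Request:
step_arm:
  deltas:
    - {"offset":[5,1.2,0],"roll":0}
    - {"offset":[5,1.2,0],"roll":0}
    - {"offset":[5,1.2,0],"roll":0}
    - {"offset":[5,1.2,0],"roll":0}
    - {"offset":[5,1.2,0],"roll":0}
    - {"offset":[5,1.2,0],"roll":0}
    - {"offset":[5,1.2,0],"roll":0}
    - {"offset":[5,1.2,0],"roll":0}
    - {"offset":[5,1.2,0],"roll":0}
    - {"offset":[5,1.2,0],"roll":0}
    - {"offset":[5,1.2,0],"roll":0}
    - {"offset":[4,0.9,0],"roll":0}

```text
t: 4.0
tool_pos: [0.4556, 0.292, 0.3185]
orientation: [-2.22, -2.222, -0.0]
force: [1.2, 0.3, -0.3]
opening: 0.0929
```

```bash
python3 - <<'E'
from h import *
np.set_printoptions(precision=4,suppress=True)
s=robot.read_state();print(s["t"],s["tool_pos"],R.from_rotvec(s["orientation"]).as_matrix()[:,0])
p=cams.read_camera("wrist");save(p,"w1");print(ray(p,(0,0))[0])
for k,z in dict(stencil=.016,tray=0,cover_edge=.06,cutouts=.016).items():
    for d in cams.pinpoint(p,k)[:2]: print(k,round(d["score"],2),np.array(d["xy"]),atz(p,d["xy"],z))
for d in cams.silhouettes(p,"stencil")[:2]:
    c=cv2.findContours(d["mask"].astype(np.uint8),0,1)[0];c=max(c,key=cv2.contourArea)
    r=cv2.boxPoints(cv2.minAreaRect(c));print(d["score"]);print(np.array([atz(p,q,.022) for q in r]))
E
```

```text
4.0 [0.4556 0.292  0.3185] [-0.001   1.      0.0001]
[0.4546 0.374  0.4848]
stencil 0.7 [227.9 204.5] [0.3172 0.2227 0.016 ]
stencil 0.66 [316.4 189. ] [0.4525 0.2474 0.016 ]
tray 0.81 [320.2 185. ] [0.4583 0.2496 0.    ]
cover_edge 0.76 [317.8 208.9] [0.4546 0.2307 0.06  ]
cutouts 0.58 [502.5 186.9] [0.7322 0.2512 0.016 ]
0.94
[[0.273  0.1977 0.022 ]
 [0.3429 0.2815 0.022 ]
 [0.3694 0.2595 0.022 ]
 [0.2999 0.1733 0.022 ]]
0.56
[[0.4228 0.2198 0.022 ]
 [0.428  0.3357 0.022 ]
 [0.4833 0.3342 0.022 ]
 [0.4821 0.218  0.022 ]]
```

View pics/w1.png

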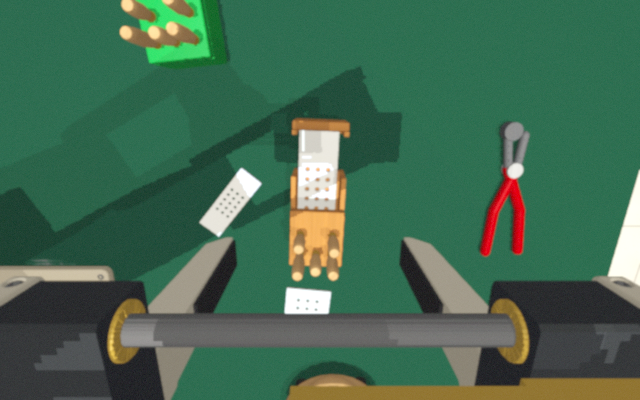

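The stencil in the tray is at px (318,170) and measures about 56 mm wide, so it is the right one. The loose one at (230,203) is only about 108x34 mm. I'll grip at the cut-outs with a light force.

Request:
step_arm:
  deltas:
    - {"offset":[0.8,0,4],"roll":0.026}
    - {"offset":[0,0,5]}
    - {"offset":[0,0,5]}
    - {"offset":[0,0,5]}
    - {"offset":[0,0,5]}
    - {"offset":[0,0,4]}
    - {"offset":[0,0,2]}
    - {"offset":[0,0,1.1]}
    - {"offset":[0,0,0]}

```text
schema error: expected keys offset, roll
```

Request:
step_arm:
  deltas:
    - {"offset":[0,0,0]}
    - {"offset":[0,0,0]}
    - {"offset":[0,0,0]}
    - {"offset":[0,0,0]}
    - {"offset":[0,0,0]}
    - {"offset":[0,0,0]}
    - {"offset":[0,0,0]}
  fingers: 4.5
  grip_force: 5

```text
schema error: expected keys offset, roll
```

Request:
step_arm:
  deltas:
    - {"offset":[0.8,0,4],"roll":0.026}
    - {"offset":[0,0,5],"roll":0}
    - {"offset":[0,0,5],"roll":0}
    - {"offset":[0,0,5],"roll":0}
    - {"offset":[0,0,5],"roll":0}
    - {"offset":[0,0,4],"roll":0}
    - {"offset":[0,0,2],"roll":0}
    - {"offset":[0,0,1.1],"roll":0}
    - {"offset":[0,0,0],"roll":0}

```text
t: 5.42
tool_pos: [0.4557, 0.2972, 0.0077]
orientation: [-2.251, -2.191, 0.001]
force: [-0.1, 0.4, 0.4]
opening: 0.0931
```

Request:
step_arm:
  deltas:
    - {"offset":[0,0,0],"roll":0}
    - {"offset":[0,0,0],"roll":0}
    - {"offset":[0,0,0],"roll":0}
    - {"offset":[0,0,0],"roll":0}
    - {"offset":[0,0,0],"roll":0}
    - {"offset":[0,0,0],"roll":0}
  fingers: 4.5
  grip_force: 5

```text
t: 6.18
tool_pos: [0.4558, 0.2981, 0.0079]
orientation: [2.25, 2.192, 0.001]
force: [-1.7, -0.2, 2.2]
opening: 0.0559
```

Request:
step_arm:
  deltas:
    - {"offset":[0,0,-1],"roll":0}
    - {"offset":[0,0,-1],"roll":0}
    - {"offset":[-0.1,0,-1],"roll":0}
    - {"offset":[-0.2,0,-1],"roll":0}
    - {"offset":[-0.2,0,-0.8],"roll":0}
    - {"offset":[0,0,0],"roll":0}

```text
t: 6.92
tool_pos: [0.4562, 0.2932, 0.0568]
orientation: [2.25, 2.192, 0.003]
force: [2.0, 3.8, -0.3]
opening: 0.0561
```

```bash
python3 - <<'E'
from h import *
p=cams.read_camera("side");q=cams.read_camera("wrist")
x=cv2.resize(p["pixels"][200:320,240:420],(600,400),interpolation=2);y=q["pixels"][60:300,180:460]
cv2.imwrite("pics/l1.png",np.vstack([x,cv2.resize(y,(600,200))])[:,:,::-1])
E
```

```text
(no output)
```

View pics/l1.png

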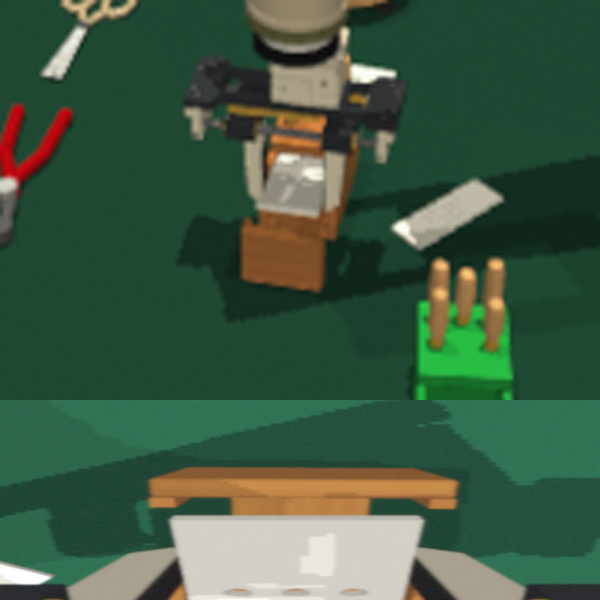

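```bash
python3 - <<'E'
from h import *
p=cams.read_camera("wrist");c,_=ray(p,(0,0))
for u in((260.3,200.4),(377.4,200.4)):
    d=p["fx"]*.056/117.1;_,v=ray(p,u);print(c+v*d)
E
```

```text
[0.42840558 0.33059288 0.07502574]
[0.48438781 0.32918274 0.07506382]
```

Request:
step_arm:
  deltas:
    - {"offset":[0,0,-0.5],"roll":0}
    - {"offset":[0.1,0,-0.5],"roll":0}
    - {"offset":[0.2,0,-0.5],"roll":0}
    - {"offset":[0.2,0,-0.3],"roll":0}
    - {"offset":[0,0,0],"roll":0}

```text
t: 7.7
tool_pos: [0.4558, 0.2982, 0.0739]
orientation: [2.25, 2.193, 0.001]
force: [-0.8, 0.6, -0.4]
opening: 0.0558
```

```bash
python3 - <<'E'
from h import *
p=cams.read_camera("wrist");q=cams.read_camera("side")
cv2.imwrite("pics/l2.png",np.hstack([cv2.resize(p["pixels"][170:330,230:410],(450,400),interpolation=2),cv2.resize(q["pixels"][225:290,290:360],(350,400),interpolation=2)])[:,:,::-1])
E
```

```text
(no output)
```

View pics/l2.png

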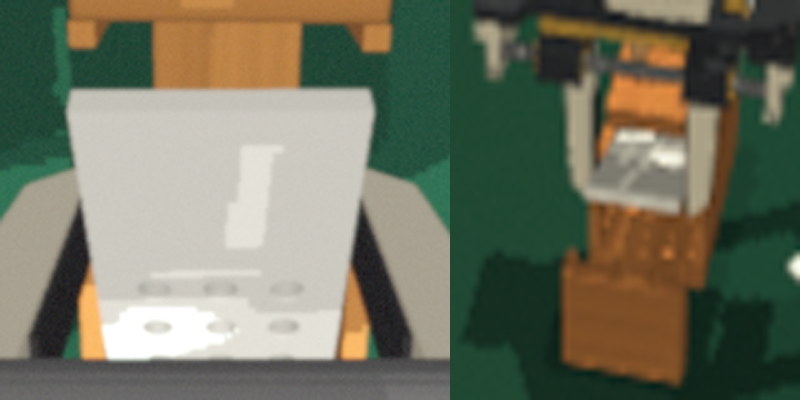

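```bash
python3 - <<'E'
from h import *
p=cams.read_camera("wrist");c,_=ray(p,(0,0));o=[]
for u,v,w in((319,213.2,120.4),(319,312,92.4)):
    _,r=ray(p,(u,v));o.append(c+r*p["fx"]*.056/w);print(o[-1])
d=o[0]-o[1];print(np.arctan2(d[2],d[1]))
E
```

```text
[0.45591993 0.33002895 0.09834997]
[0.45425276 0.25768225 0.07301612]
0.3368288692863867
```

The tilt is about 0.34 rad and the +x end is above the wall, so I'll grip firmer, draw it out along +x and then lift.

Request:
step_arm:
  deltas:
    - {"offset":[0,0,0],"roll":0}
    - {"offset":[0,0,0],"roll":0}
    - {"offset":[1,0,0],"roll":0}
    - {"offset":[2,0,-0.2],"roll":0}
    - {"offset":[2,0,-0.3],"roll":0}
    - {"offset":[2,0,-0.3],"roll":0}
    - {"offset":[2,0,-0.5],"roll":0}
    - {"offset":[0.5,0,-3],"roll":0}
    - {"offset":[0,0,-4],"roll":0}
    - {"offset":[0,0,-5],"roll":0}
    - {"offset":[0,0,-5],"roll":0}
    - {"offset":[0,0,0],"roll":0}
  grip_force: 25

```text
t: 9.35
tool_pos: [0.46, 0.396, 0.2631]
orientation: [2.248, 2.193, 0.016]
force: [0.2, 0.0, -0.1]
opening: 0.0557
```

```bash
python3 - <<'E'
from h import *
np.set_printoptions(precision=4,suppress=True)
s=robot.read_state()
w=cams.read_camera("wrist");T=cams.read_camera("top");S=cams.read_camera("side")
Z=dict(board=0,spindle=.068,knob_mid=.16)
for k in Z:
    a=[cams.pinpoint(P,k)[:1] for P in(T,S)]
    if all(a): print(k,[x[0]["score"] for x in a],tri([T,S],[x[0]["xy"] for x in a]))
hsv=cv2.cvtColor(T["pixels"],cv2.COLOR_RGB2HSV);m=cv2.inRange(hsv,(12,60,120),(30,200,255));m[:,:370]=0;m[:,460:]=0;m[:170]=0;m[260:]=0
c=max(cv2.findContours(m,0,1)[0],key=cv2.contourArea);(u,v),r=cv2.minEnclosingCircle(c);e=atz(T,(u,v),.05);print("board",u,v,r,e,abs(atz(T,(u+r,v),.05)-e))
cv2.imwrite("pics/l3.png",np.vstack([np.hstack([cv2.resize(w["pixels"][150:330,210:430],(400,330),interpolation=2),cv2.resize(S["pixels"][180:300,280:400],(330,330),interpolation=2)]),np.hstack([cv2.resize(T["pixels"][170:250,370:460],(303,270),interpolation=2),cv2.resize(S["pixels"][130:210,310:390],(270,270),interpolation=2),np.zeros((270,157,3),np.uint8)])])[:,:,::-1])
E
```

```text
board [0.8, 0.24] [ 0.5933 -0.1348  0.1053]
spindle [0.55, 0.48] [ 0.4855 -0.2032  0.0543]
knob_mid [0.48, 0.65] [ 0.7245 -0.2603 -0.3472]
board 409.8397521972656 212.90383911132812 27.48149299621582 [ 0.4814 -0.1819  0.05  ] [0.0028 0.0917 0.    ]
```

View pics/l3.png

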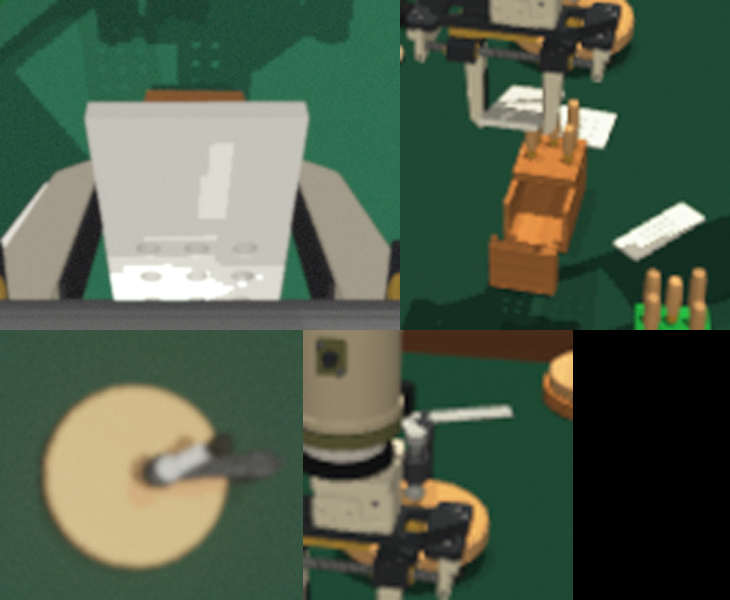

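The stencil is out and held at its slant, and the tray is empty. The board centre is about (0.481,-0.182), so the spindle is near (0.482,-0.197). I'll carry the stencil to just in front of the pad.

Request:
step_arm:
  deltas:
    - {"offset":[-4,0.4,0],"roll":0}
    - {"offset":[-5,0.4,0],"roll":0}
    - {"offset":[-5,0.4,0],"roll":0}
    - {"offset":[-5,0.4,0],"roll":0}
    - {"offset":[-5,0.4,0],"roll":0}
    - {"offset":[-5,0.4,0],"roll":0}
    - {"offset":[-5,0.4,0],"roll":0}
    - {"offset":[-5,0.4,0],"roll":0}
    - {"offset":[-3.6,0.4,3],"roll":0}
    - {"offset":[0,0,5],"roll":0}
    - {"offset":[0,0,5],"roll":0}
    - {"offset":[0,0,2.5],"roll":0}

```text
t: 11.3
tool_pos: [0.4807, -0.0338, 0.0981]
orientation: [-2.248, -2.189, 0.004]
force: [-0.1, 0.1, -0.5]
opening: 0.0556
```

```bash
python3 - <<'E'
from h import *
np.set_printoptions(precision=4,suppress=True)
s=robot.read_state();print(s["t"],s["tool_pos"],s["orientation"])
w=cams.read_camera("wrist");S=cams.read_camera("side")
cv2.imwrite("pics/p1.png",np.hstack([cv2.resize(w["pixels"],(480,300),interpolation=2),cv2.resize(S["pixels"][130:230,290:390],(300,300),interpolation=2)])[:,:,::-1])
E
```

```text
11.3 [ 0.4807 -0.0338  0.0981] [-2.2482 -2.1889  0.0042]
```

View pics/p1.png

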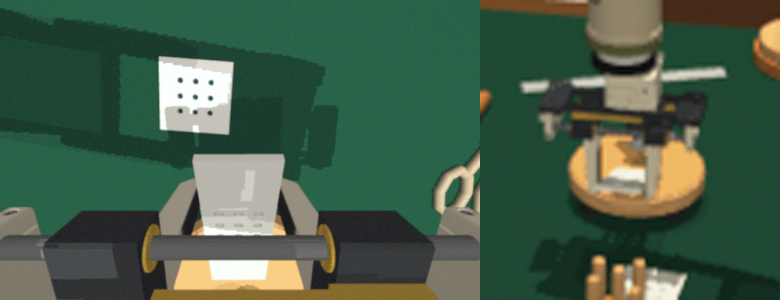

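Request:
step_arm:
  deltas:
    - {"offset":[0,0,0],"roll":0}
    - {"offset":[0,0.1,1],"roll":0}
    - {"offset":[0,0.1,1],"roll":0}
    - {"offset":[0,0.1,1],"roll":0}
    - {"offset":[0,0,1],"roll":0}
    - {"offset":[0,0,1],"roll":0}
    - {"offset":[0,0,0.5],"roll":0}
    - {"offset":[0,0,0],"roll":0}
  grip_force: 5

```text
t: 12.4
tool_pos: [0.4856, -0.0339, 0.0461]
orientation: [-2.25, -2.192, 0.001]
force: [-0.1, 0.2, -0.4]
opening: 0.0558
```

```bash
python3 - <<'E'
from h import *
w=cams.read_camera("wrist");S=cams.read_camera("side")
cv2.imwrite("pics/p2.png",np.hstack([cv2.resize(w["pixels"][170:400,190:450],(452,400),interpolation=2),cv2.resize(S["pixels"][160:220,310:362],(347,400),interpolation=2)])[:,:,::-1])
E
```

```text
(no output)
```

View pics/p2.png

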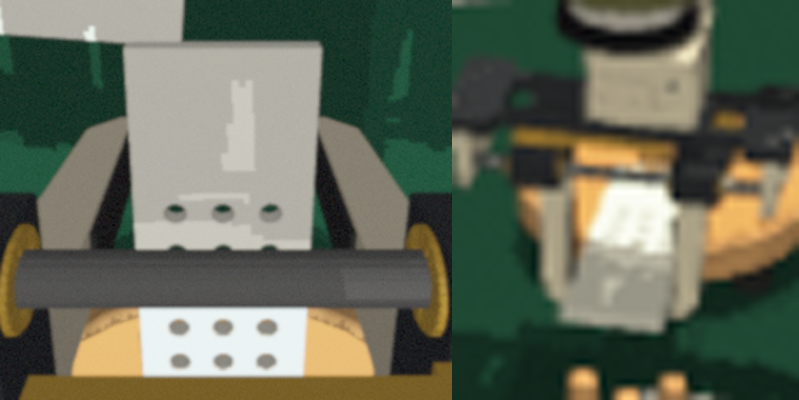

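```bash
cat >> h.py <<'E'
def slope(p,a,b):
    c,_=ray(p,(0,0));o=[]
    for u,v,w in(a,b):
        _,r=ray(p,(u,v));o.append(c+r*p["fx"]*.056/w);print(o[-1])
    d=o[0]-o[1];print("tilt",np.arctan2(d[2],d[1]))
E
python3 - <<'E'
from h import *
p=cams.read_camera("wrist")
slope(p,(190+223.5/1.739,195.3,112.2),(190+224.5/1.739,385.6,91.5))
E
```

```text
[0.48642139 0.00300206 0.05865923]
[ 0.48377928 -0.11850658  0.05781609]
tilt 0.006938780166361263
```

Tilt is about 0.01 rad and the stencil's middle is at y=-0.082. Next I'll slide it under the pad.

Request:
step_arm:
  deltas:
    - {"offset":[0,0,0],"roll":0}
    - {"offset":[-1,0,0],"roll":0}
    - {"offset":[-1,0,0],"roll":0}
    - {"offset":[-1,0,0],"roll":0}
    - {"offset":[-1,0,0],"roll":0}
    - {"offset":[-1,0,0],"roll":0}
    - {"offset":[-0.2,0,0.1],"roll":0}
    - {"offset":[0,0,0],"roll":0}
    - {"offset":[0,0,0],"roll":0}
  grip_force: 12

```text
t: 13.68
tool_pos: [0.4846, -0.0857, 0.0456]
orientation: [-2.25, -2.193, 0.0]
force: [0.3, 0.1, -1.2]
opening: 0.0558
```

```bash
python3 - <<'E'
from h import *
w=cams.read_camera("wrist");S=cams.read_camera("side")
for k in("spindle","knob_mid"):
  for n,P in(("w",w),("s",S)):
    for d in cams.pinpoint(P,k)[:1]: print(n,k,d["score"],d["xy"],atz(P,d["xy"],.068 if k=="spindle" else .17))
cv2.imwrite("pics/p3.png",np.hstack([cv2.resize(w["pixels"][170:400,190:450],(452,400),interpolation=2),cv2.resize(S["pixels"][140:220,300:370],(348,400),interpolation=2)])[:,:,::-1])
E
```

```text
(no output)
```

View pics/p3.png

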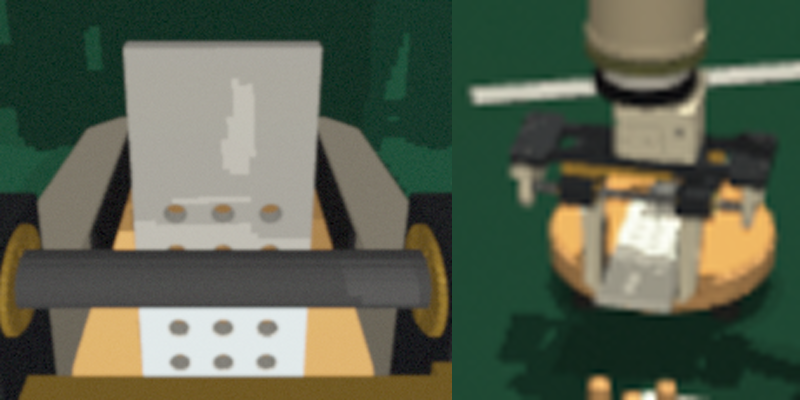

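Request:
step_arm:
  deltas:
    - {"offset":[0,0,0],"roll":0}
    - {"offset":[0,0,0],"roll":0}
    - {"offset":[0,0,0],"roll":0}
    - {"offset":[0,0,0],"roll":0}
    - {"offset":[0,0,-2],"roll":0}
    - {"offset":[0,0,-5],"roll":0}
    - {"offset":[0,0,-5],"roll":0}
    - {"offset":[0,0,-5],"roll":0}
    - {"offset":[3,0,-5],"roll":0}
    - {"offset":[5,0,-5],"roll":0}
    - {"offset":[5,0,0],"roll":0}
    - {"offset":[0,0,0],"roll":0}
  fingers: 7.5

```text
t: 15.48
tool_pos: [0.488, 0.0409, 0.3106]
orientation: [2.245, 2.197, 0.002]
force: [0.3, -1.1, -0.6]
opening: 0.0748
```

```bash
python3 - <<'E'
from h import *
np.set_printoptions(precision=4,suppress=True)
P={n:cams.read_camera(n) for n in("wrist","side","top")}
for k,z in dict(spindle=.068,knob_mid=.17,stencil=.05,board=0).items():
  L=[]
  for n,p in P.items():
    for d in cams.pinpoint(p,k)[:2]: print(n,k,round(d["score"],2),np.array(d["xy"]),atz(p,d["xy"],z))
for n,p in P.items():
  for d in cams.silhouettes(p,"stencil")[:3]:
    c=max(cv2.findContours(d["mask"].astype(np.uint8),0,1)[0],key=cv2.contourArea)
    print(n,round(d["score"],2),np.array([atz(p,q,.056) for q in cv2.boxPoints(cv2.minAreaRect(c))])[:,:2].round(3).tolist())
import pickle;pickle.dump(P,open("P.pkl","wb"))
T,S,w=P["top"],P["side"],P["wrist"]
cv2.imwrite("pics/k1.png",np.vstack([cv2.resize(w["pixels"],(640,400)),np.hstack([cv2.resize(T["pixels"][180:240,380:460],(267,200),interpolation=2),cv2.resize(S["pixels"][120:210,290:400],(245,200),interpolation=2),np.zeros((200,128,3),np.uint8)])])[:,:,::-1])
E
```

```text
side spindle 0.68 [339.6 180.9] [ 0.4917 -0.1717  0.068 ]
top spindle 0.58 [416.7 209.6] [ 0.4907 -0.2022  0.068 ]
top spindle 0.47 [280.2 140.6] [0.7378 0.246  0.068 ]
wrist knob_mid 0.7 [317.8 281.2] [ 0.4849 -0.0628  0.17  ]
side knob_mid 0.45 [343.5 150.3] [ 0.488  -0.2358  0.17  ]
top knob_mid 0.67 [435.9 205.8] [ 0.4944 -0.2446  0.17  ]
wrist stencil 0.84 [185.3  27.7] [0.3329 0.21   0.05  ]
wrist stencil 0.67 [317.2 279.1] [ 0.4827 -0.1318  0.05  ]
side stencil 0.64 [338.  189.2] [ 0.4925 -0.1377  0.05  ]
side stencil 0.61 [376.6 263.5] [0.3085 0.2795 0.05  ]
top stencil 0.97 [395.5 214.2] [ 0.4785 -0.1338  0.05  ]
top stencil 0.82 [291.9 262.1] [0.3288 0.2179 0.05  ]
wrist board 0.64 [318.9 287.4] [ 0.4845 -0.1775 -0.    ]
side board 0.95 [340.8 192.4] [ 0.4893 -0.1975  0.    ]
side board 0.35 [342.9 225.7] [0.4477 0.031  0.    ]
top board 0.98 [407.7 214.3] [ 0.4797 -0.1824  0.    ]
wrist 0.91 [[0.286, 0.181], [0.349, 0.255], [0.38, 0.236], [0.318, 0.161]]
wrist 0.89 [[0.456, -0.045], [0.511, -0.046], [0.51, -0.186], [0.451, -0.184]]
side 0.76 [[0.511, -0.04], [0.51, -0.229], [0.45, -0.202], [0.456, -0.018]]
top 0.84 [[0.341, 0.271], [0.371, 0.246], [0.301, 0.16], [0.271, 0.185]]
top 0.83 [[0.511, -0.108], [0.512, -0.214], [0.457, -0.214], [0.456, -0.107]]
```

View pics/k1.png

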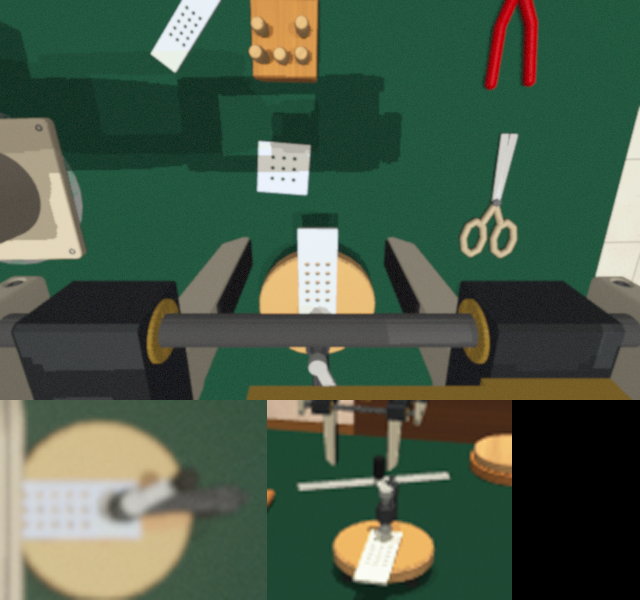

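```bash
python3 - <<'E'
from h import *
import pickle
P=pickle.load(open("P.pkl","rb"));T,S=P["top"],P["side"]
# black knob blobs refined
for n,p,(u,v) in(("top",T,(436,204)),("side",S,(341,150))):
    g=p["pixels"][v-10:v+11,u-10:u+11].max(2);print(n);print(g[::1 if n=='side' else 1,4:18])
for a in((435,203.5),(436,205),(436,204)):
  for b in((340.7,148.5),(341,150)): X=tri([T,S],[a,b]);print(a,b,X.round(4),np.hypot(*(X[:2]-[.481,-.197])).round(4), np.abs(np.array(proj(T,X))-a).round(1))
E
```

```text
top
[[ 98  92  88  90  87  88  88  87  87  89  87  88  86  88]
 [128 101  92  87  86  86  87  89  87  88  87  88  87  87]
 [166 124  95  89  87  89  87  88  87  88  86  86  87  88]
 [189 155 111  95  92  90  87  91  88  87  88  86  83  88]
 [200 179 138 100  92  90  85  88  90  86  87  86  87  89]
 [206 193 163 113  89  81  84  83  87  87  88  86  88  87]
 [208 200 173 124  81  75  71  74  80  86  87  87  86  87]
 [204 193 163 115  73  63  67  66  72  82  86  87  88  88]
 [194 172 134  89  66  64  62  63  65  75  85  87  89  89]
 [174 141  97  69  60  62  65  66  67  72  84  88  89  88]
 [158 112  73  58  61  63  66  64  64  75  85  89  86  86]
 [155 112  77  58  60  63  64  64  68  76  81  87  83  81]
 [169 132  98  67  58  61  65  63  68  77  79  82  82  76]
 [174 149 110  83  71  72  72  75  75  79  77  79  81  80]
 [160 134 108  88  83  80  84  79  82  81  82  80  82  81]
 [129 109  95  89  89  87  86  89  85  86  84  86  84  85]
 [ 99  92  89  88  89  90  91  92  87  90  90  88  92  91]
 [ 89  94  91  92  90  91  92  90  92  93  93  95  95  90]
 [ 99 100 100 101 100  98  97  92 
[... 1094 characters left out ...]
[213 213 194 139 133 155 173 177 127 105  66  88 126 164]
 [189 187 167 127 165 219 210 191 147  70  69  67  71  91]
 [123 118 101  88 138 207 216 217 201 145 110  69  68  61]
 [ 72  72  72  73  89 158 215 212 215 212 173 112  62  52]
 [ 72  72  72  72  72 128 195 208 208 207 187 130  58  48]]
(435, 203.5) (340.7, 148.5) [ 0.5007 -0.2413  0.1741] 0.0485 [0.  0.2]
(435, 203.5) (341, 150) [ 0.5004 -0.2429  0.1669] 0.0499 [0.1 0.5]
(436, 205) (340.7, 148.5) [ 0.4986 -0.2442  0.1727] 0.0504 [0.1 0.6]
(436, 205) (341, 150) [ 0.4983 -0.2459  0.1655] 0.0518 [0.1 0.3]
(436, 204) (340.7, 148.5) [ 0.5002 -0.2446  0.1725] 0.0513 [0.  0.1]
(436, 204) (341, 150) [ 0.4999 -0.2462  0.1653] 0.0527 [0.  0.2]
```

Request:
step_arm:
  deltas:
    - {"offset":[-4,0.3,0],"roll":0}
    - {"offset":[-5,0.3,0],"roll":0}
    - {"offset":[-5,0.3,0],"roll":0}
    - {"offset":[-5,0.3,0],"roll":0}
    - {"offset":[-5,0.3,0],"roll":0}
    - {"offset":[-4.4,0.37,0],"roll":0}
    - {"offset":[0,0,3],"roll":0}
    - {"offset":[0,0,4],"roll":0}
    - {"offset":[0,0,0],"roll":0}
  fingers: 5.5

```text
t: 17.5
tool_pos: [0.4972, -0.2451, 0.2361]
orientation: [-2.245, -2.187, 0.003]
force: [-0.0, 0.9, -0.3]
opening: 0.0552
```

```bash
python3 - <<'E'
from h import *
np.set_printoptions(precision=4,suppress=True)
s=robot.read_state();print(s["tool_pos"])
p=cams.read_camera("wrist");S=cams.read_camera("side")
for d in cams.pinpoint(p,"knob_mid")[:2]: print(d["score"],d["xy"],atz(p,d["xy"],.169))
X=np.array([.5005,-.243,.169]);print(proj(p,X),proj(p,np.array(s["tool_pos"])),proj(p,[*s["tool_pos"][:2],.19]))
cv2.imwrite("pics/k2.png",np.hstack([cv2.resize(p["pixels"],(480,300)),cv2.resize(S["pixels"][90:210,290:400],(275,300),interpolation=2)])[:,:,::-1])
E
```

```text
[ 0.4972 -0.2451  0.2361]
0.57 [323.7, 209.1] [ 0.5003 -0.2419  0.169 ]
0.52 [304.7, 75.3] [ 0.4894 -0.1459  0.169 ]
[np.float64(323.94674197128904), np.float64(210.49395761280155)] [np.float64(319.5538594427701), np.float64(252.11422350666257)] [np.float64(319.6545400267037), np.float64(223.02934156330636)]
```

View pics/k2.png

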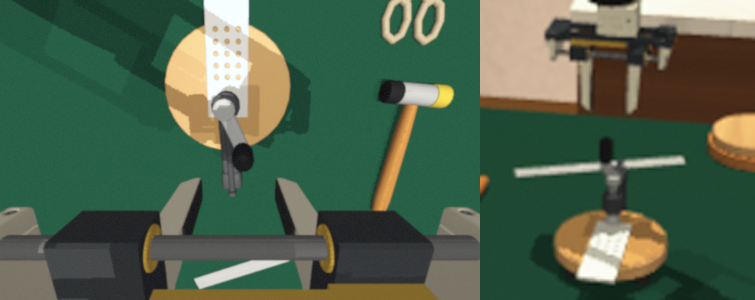

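The wrist view agrees: knob at px (324,209), hub at about (300,138). I'll compute the axis from it and the rows for the circle.

```bash
python3 - <<'E'
from h import *
np.set_printoptions(precision=4,suppress=True)
p=cams.read_camera("wrist")
g=cv2.resize(p["pixels"][120:160,280:320],(400,400),interpolation=2)
print(atz(p,(300,139),.150), atz(p,(300,143),.150))
c=np.array([.4815,-.197]);k=np.array([.5003,-.242])
for hub in(atz(p,(300,139),.15)[:2],c):
    v=k-hub;print(hub,np.hypot(*v),np.degrees(np.arctan2(v[1],v[0])))
d=cams.silhouettes(p,"stencil")
for m in d[:2]:
    q=max(cv2.findContours(m["mask"].astype(np.uint8),0,1)[0],key=cv2.contourArea);print(m["score"],np.array([atz(p,z,.056) for z in cv2.boxPoints(cv2.minAreaRect(q))])[:,:2].tolist())
q=max(cv2.findContours(cv2.inRange(cv2.cvtColor(p["pixels"],cv2.COLOR_RGB2HSV),(10,60,110),(30,220,255))[:200].copy(),0,1)[0],key=cv2.contourArea)
h=cv2.convexHull(q)[:,0].astype(float);W=np.array([atz(p,x,.05)[:2] for x in h])
A=np.c_[2*W,np.ones(len(W))];s=np.linalg.lstsq(A,(W**2).sum(1),rcond=None)[0];print("board",s[:2],np.sqrt(s[2]+s[:2]@s[:2]))
def rows(c,r,a0,step,n,dz):
    o=[];t=.0217
    for i in range(n):
        a,b=np.radians([a0-i*step,a0-(i+1)*step]);e=r*np.array([np.cos(b)-np.cos(a),np.sin(b)-np.sin(a)])
        o.append([round(100*(t*e[0]+e[1]),2),round(100*(e[0]-t*e[1]),2)])
    print(o)
rows(None,.048,-67,20,18,0)
E
```

```text
[ 0.4863 -0.1929  0.15  ] [ 0.4861 -0.196   0.15  ]
[ 0.4863 -0.1929] 0.05109630388579771 -74.04710611124979
[ 0.4815 -0.197 ] 0.04876925260858524 -67.32591193296147
0.79 [[0.4454500704766053, -0.21645876478464904], [0.4557128812226068, -0.07068426012641016], [0.5113702054623235, -0.07205169375882424], [0.5088219048815273, -0.21805185847903136]]
0.2 [[0.6258067431592341, -0.32712377646825097], [0.7112819978059609, -0.1438629266432282], [0.7986896853114587, -0.18972794724783876], [0.724363378378692, -0.3893556573639936]]
board [ 0.4737 -0.1808] 0.08325711263441492
[[np.float64(-0.41), np.float64(-1.62)], [np.float64(0.17), np.float64(-1.66)], [np.float64(0.72), np.float64(-1.5)], [np.float64(1.19), np.float64(-1.16)], [np.float64(1.52), np.float64(-0.68)], [np.float64(1.66), np.float64(-0.12)], [np.float64(1.6), np.float64(0.45)], [np.float64(1.35), np.float64(0.97)], [np.float64(0.94), np.float64(1.38)], [np.float64(0.41), np.float64(1.62)], [np.float64(-0.17), np.float64(1.66)], [np.float64(-0.72), np.float64(1.5)], [np.float64(-1.19), np.float64(1.16)], [np.float64(-1.52), np.float64(0.68)], [np.float64(-1.66), np.float64(0.12)], [np.float64(-1.6), np.float64(-0.45)], [np.float64(-1.35), np.float64(-0.97)], [np.float64(-0.94), np.float64(-1.38)]]
```

Request:
step_arm:
  deltas:
    - {"offset":[0.3,0.3,2],"roll":0}
    - {"offset":[0,0,4],"roll":0}
    - {"offset":[0,0,1.9],"roll":0}
    - {"offset":[0,0,0],"roll":0}

```text
t: 18.25
tool_pos: [0.5011, -0.2424, 0.1587]
orientation: [-2.247, -2.19, 0.002]
force: [-0.2, 0.4, -0.0]
opening: 0.055
```

Request:
step_arm:
  deltas:
    - {"offset":[0,0,0],"roll":0}
    - {"offset":[0,0,0],"roll":0}
    - {"offset":[0,0,0],"roll":0}
    - {"offset":[0,0,0],"roll":0}
    - {"offset":[0,0,0],"roll":0}
  fingers: 1.5
  grip_force: 10

```text
t: 18.88
tool_pos: [0.5024, -0.2435, 0.1614]
orientation: [2.25, 2.192, 0.0]
force: [-1.5, -0.4, 3.5]
opening: 0.0219
```

Request:
step_arm:
  deltas:
    - {"offset":[-0.33,-1.64,0.05],"roll":0}
    - {"offset":[0.25,-1.65,0.05],"roll":0}
    - {"offset":[0.8,-1.46,0.05],"roll":0}
    - {"offset":[0,0,0],"roll":0}

```text
t: 19.38
tool_pos: [0.4539, -0.2363, 0.1603]
orientation: [2.25, 2.19, -0.004]
force: [-6.5, -6.1, 4.4]
opening: 0.0217
```

Request:
step_arm:
  deltas:
    - {"offset":[1.1,-1.22,0.05],"roll":0}
    - {"offset":[1.55,-0.6,0.05],"roll":0}
    - {"offset":[1.67,-0.04,0.05],"roll":0}
    - {"offset":[0,0,0],"roll":0}

```text
t: 19.88
tool_pos: [0.4362, -0.1902, 0.1583]
orientation: [-2.248, -2.192, 0.002]
force: [-10.0, 3.9, 10.0]
opening: 0.0217
```

Request:
step_arm:
  deltas:
    - {"offset":[1.58,0.28,-0.1],"roll":0}
    - {"offset":[1.3,1.04,0],"roll":0}
    - {"offset":[0.86,1.43,0.03],"roll":0}
    - {"offset":[0,0,0],"roll":0}

```text
t: 20.38
tool_pos: [0.4667, -0.1537, 0.1575]
orientation: [-2.248, -2.193, 0.001]
force: [2.6, -3.4, -12.1]
opening: 0.0219
```

Request:
step_arm:
  deltas:
    - {"offset":[0.3,1.65,0.17],"roll":0}
    - {"offset":[-0.25,1.65,0.06],"roll":0}
    - {"offset":[-0.8,1.46,0.06],"roll":0}
    - {"offset":[-1.25,1.1,0.06],"roll":0}
    - {"offset":[0,0,0],"roll":0}

```text
t: 21.0
tool_pos: [0.5246, -0.1764, 0.155]
orientation: [-2.25, -2.192, -0.0]
force: [0.5, -0.9, -4.9]
opening: 0.0217
```

Request:
step_arm:
  deltas:
    - {"offset":[-1.55,0.6,0.1],"roll":0}
    - {"offset":[-1.67,0.04,0.06],"roll":0}
    - {"offset":[-1.58,-0.53,0.06],"roll":0}
    - {"offset":[-1.3,-1.04,0.06],"roll":0}
    - {"offset":[0,0,0],"roll":0}

```text
t: 21.62
tool_pos: [0.5117, -0.238, 0.1522]
orientation: [-2.252, -2.19, 0.001]
force: [-4.0, 2.5, -1.1]
opening: 0.0216
```

Request:
step_arm:
  deltas:
    - {"offset":[-0.83,-1.46,0.06],"roll":0}
    - {"offset":[-0.33,-1.64,0.06],"roll":0}
    - {"offset":[0.25,-1.65,0.06],"roll":0}
    - {"offset":[0,0,0],"roll":0}

```text
t: 22.12
tool_pos: [0.4647, -0.2445, 0.1507]
orientation: [2.25, 2.192, 0.001]
force: [0.6, 3.9, -2.2]
opening: 0.0215
```

Request:
step_arm:
  deltas:
    - {"offset":[0.8,-1.46,0.06],"roll":0}
    - {"offset":[1.2,-1.15,0.06],"roll":0}
    - {"offset":[0,0,0],"roll":0}

```text
t: 22.5
tool_pos: [0.4404, -0.2238, 0.1497]
orientation: [2.248, 2.192, 0.001]
force: [1.9, 3.0, -4.4]
opening: 0.0218
```

Request:
step_arm:
  deltas:
    - {"offset":[1.55,-0.6,0.06],"roll":0}
    - {"offset":[1.67,-0.04,0.06],"roll":0}
    - {"offset":[0,0,0],"roll":0}

```text
t: 22.88
tool_pos: [0.4348, -0.1909, 0.1488]
orientation: [2.248, 2.193, 0.0]
force: [-0.2, -1.2, 4.0]
opening: 0.0217
```

Request:
step_arm:
  deltas:
    - {"offset":[1.58,0.53,0.06],"roll":0}
    - {"offset":[0,0,0],"roll":0}

```text
t: 23.12
tool_pos: [0.4401, -0.1759, 0.1485]
orientation: [2.249, 2.193, -0.002]
force: [-4.8, -1.8, 10.0]
opening: 0.0219
```

Request:
step_arm:
  deltas:
    - {"offset":[0.7,0.47,-0.04],"roll":0}
    - {"offset":[0,0,0],"roll":0}

```text
t: 23.38
tool_pos: [0.4444, -0.1695, 0.1485]
orientation: [-2.249, -2.193, 0.003]
force: [-6.7, -2.1, 7.4]
opening: 0.0218
```

Request:
step_arm:
  deltas:
    - {"offset":[0.6,0.58,0],"roll":0}
    - {"offset":[0,0,0],"roll":0}

```text
t: 23.62
tool_pos: [0.4499, -0.1635, 0.1483]
orientation: [-2.249, -2.192, 0.004]
force: [-8.7, -1.8, 10.0]
opening: 0.0217
```

Request:
step_arm:
  deltas:
    - {"offset":[0.49,0.68,-0.05],"roll":0}
    - {"offset":[0,0,0],"roll":0}

```text
t: 23.88
tool_pos: [0.4562, -0.1586, 0.1483]
orientation: [-2.248, -2.191, 0.005]
force: [-9.7, -1.0, 8.6]
opening: 0.0217
```

Request:
step_arm:
  deltas:
    - {"offset":[0.35,0.76,-0.03],"roll":0}
    - {"offset":[0,0,0],"roll":0}

```text
t: 24.12
tool_pos: [0.4634, -0.1548, 0.1483]
orientation: [-2.247, -2.19, 0.006]
force: [-10.5, 1.0, 8.5]
opening: 0.0214
```

Request:
step_arm:
  deltas:
    - {"offset":[0.22,0.81,-0.03],"roll":0}
    - {"offset":[0.06,0.84,0],"roll":0}
    - {"offset":[0,0,0],"roll":0}

```text
t: 24.5
tool_pos: [0.4795, -0.1518, 0.1482]
orientation: [-2.245, -2.189, 0.005]
force: [-13.3, 4.3, 10.2]
opening: 0.0219
```

```bash
python3 - <<'E'
from h import *
np.set_printoptions(precision=4,suppress=True)
p=cams.read_camera("wrist");S=cams.read_camera("side")
for d in cams.pinpoint(p,"stencil")[:2]: print(d["score"],atz(p,d["xy"],.05))
cv2.imwrite("pics/f1.png",np.hstack([cv2.resize(p["pixels"][0:230,140:480],(444,300),interpolation=2),cv2.resize(S["pixels"][130:210,300:390],(338,300),interpolation=2)])[:,:,::-1])
E
```

```text
0.61 [ 0.4825 -0.137   0.05  ]
```

View pics/f1.png

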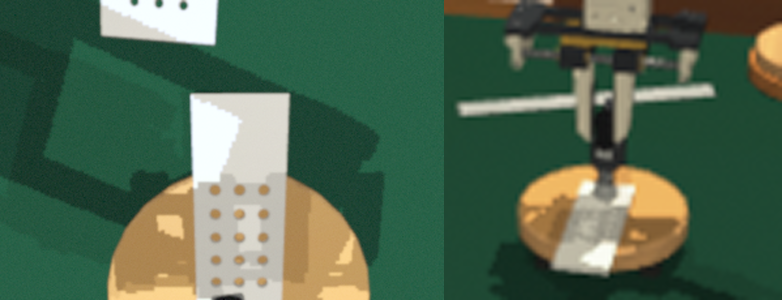

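Request:
step_arm:
  deltas:
    - {"offset":[0,0,0],"roll":0}
    - {"offset":[0,0,0],"roll":0}
    - {"offset":[0,0,0],"roll":0}
    - {"offset":[0,0,0],"roll":0}
    - {"offset":[0,0,-3],"roll":0}
    - {"offset":[0,0,-5],"roll":0}
    - {"offset":[0,0,-5],"roll":0}
    - {"offset":[3,0,-2],"roll":0}
    - {"offset":[5,0,0],"roll":0}
    - {"offset":[5,0,0],"roll":0}
    - {"offset":[5,0,0],"roll":0}
    - {"offset":[0,0,0],"roll":0}
  fingers: 5.5

```text
t: 26.15
tool_pos: [0.4863, 0.0302, 0.2987]
orientation: [-2.244, -2.197, 0.0]
force: [-0.2, 0.3, -0.0]
opening: 0.0548
```

```bash
python3 - <<'E'
from h import *
np.set_printoptions(precision=4,suppress=True)
s=robot.read_state();print(s["t"],s["tool_pos"],s["force"])
T=cams.read_camera("top");w=cams.read_camera("wrist");S=cams.read_camera("side")
for n,p in(("T",T),("w",w),("S",S)):
  for k,z in(("stencil",.05),("board",0),("spindle",.056),("knob_mid",.155),("small_stencil",0)):
    for d in cams.pinpoint(p,k)[:1]: print(n,k,round(d["score"],2),atz(p,d["xy"],z)[:2])
def edge(p):
    g=cv2.inRange(cv2.cvtColor(p["pixels"],cv2.COLOR_RGB2HSV),(0,0,140),(180,45,255))
    n,l,st,c=cv2.connectedComponentsWithStats(g)
    for i in range(1,n):
        X=atz(p,c[i],.056)
        if st[i,4]>60 and abs(X[0]-.483)<.04 and -.23<X[1]<-.02:
            q=cv2.boxPoints(cv2.minAreaRect(np.argwhere(l==i)[:,::-1].astype(np.float32)));print(st[i,4],np.array([atz(p,z,.056)[:2] for z in q]).round(4).tolist())
edge(T);print();edge(w)
E
```

```text
26.15 [0.4863 0.0302 0.2987] [-0.1558  0.3381 -0.0094]
T stencil 0.84 [0.3178 0.2259]
T board 0.76 [ 0.4811 -0.1804]
T spindle 0.68 [ 0.4882 -0.1998]
T knob_mid 0.54 [ 0.4237 -0.193 ]
T small_stencil 0.53 [0.4299 0.0334]
w stencil 0.95 [ 0.4794 -0.133 ]
w board 0.86 [ 0.4796 -0.175 ]
w spindle 0.92 [ 0.4845 -0.1972]
w knob_mid 0.6 [ 0.4313 -0.1921]
w small_stencil 0.93 [0.433  0.0283]
S stencil 0.78 [0.3098 0.2822]
S board 0.79 [ 0.4674 -0.1664]
S spindle 0.69 [ 0.4912 -0.2267]
S knob_mid 0.67 [ 0.4463 -0.2088]
S small_stencil 0.48 [ 0.7595 -0.0399]

3529 [[0.4508, -0.1903], [0.4565, -0.0472], [0.5135, -0.0484], [0.5133, -0.1916]]
```

```bash
python3 - <<'E'
from h import *
np.set_printoptions(precision=4,suppress=True,linewidth=250)
T=cams.read_camera("top");w=cams.read_camera("wrist");S=cams.read_camera("side")
c=np.array([.484,-.197]);o=[]
def mean(p,X,r):
    u,v=np.round(proj(p,X)).astype(int); 
    return p["pixels"][max(v-r,0):v+r+1,max(u-r,0):u+r+1].max(2).mean() if 0<=u<640 and 0<=v<400 else -1
for a in range(-180,180,15):
    d=c+.048*np.array([np.cos(np.radians(a)),np.sin(np.radians(a))])
    print(a,[round(float(mean(p,[*d,.155],1))) for p in(T,w,S)],end="; ")
print()
for n,p in(("T",T),("S",S)):
    u,v=np.round(proj(p,[*c,.155])).astype(int);print(n,u,v);print(p["pixels"][v-18:v+22,u-22:u+22:1].max(2)[::2,::2])
for d in cams.silhouettes(w,"knob_mid")[:2]: print(d["score"],d["xy"],d["mask"].sum())
E
```

```text
-180 [85, 22, 20]; -165 [201, 32, 22]; -150 [210, 94, 61]; -135 [210, 120, 143]; -120 [204, 119, 163]; -105 [134, 119, 103]; -90 [94, 118, 79]; -75 [176, 119, 107]; -60 [181, 119, 83]; -45 [202, 119, 110]; -30 [209, 87, 147]; -15 [210, 87, 188]; 0 [210, 88, 193]; 15 [210, 87, 102]; 30 [210, 88, 73]; 45 [211, 79, 72]; 60 [209, 84, 72]; 75 [212, 84, 73]; 90 [213, 85, 139]; 105 [211, 84, 168]; 120 [216, 83, 179]; 135 [182, 78, 121]; 150 [160, 45, 39]; 165 [100, 24, 20]; 
T 420 210
[[209 210 211 210 210 210 210 209 210 209 210 210 208 196 157 100  87  88  87  88  88  87]
 [211 210 210 210 209 210 210 210 210 210 210 210 211 209 203 168  99  88  89  87  87  87]
 [210 211 210 211 209 211 211 211 211 211 209 211 209 210 210 204 166  94  89  89  86  87]
 [210 211 211 211 210 210 211 210 211 211 210 210 210 210 210 211 201 138  90  87  86  88]
 [211 211 210 210 211 210 211 210 211 211 210 210 211 211 211 210 209 185 110  89  88  87]
 [210 211 210 210 211 210 210 210 211 210 211 210 210 210 210 210 210 205 152  91  89  86]
 [209 208 208 207 207 208 208 210 207 206 207 207 211 209 210 210 209 2
[... 2359 characters left out ...]
 219 194 195  38  20  32  72  72  72]
 [ 72  72  72  72  72  72  72  73  72  69 101 117 109 105 119 146 135 109  75  72  73  72]
 [ 72  73  72  72  73  72  73  73  72  47  53  71  48  38  72  72  71  75  73  72  72  72]
 [ 72  72  72  72  72  72  72  72  72  41  41  42  42  39  72  73  72  73  72  71  72  72]
 [ 72  72  72  72  72  72  72  72  72  42  41  43  41  38  72  72  72  72  71  73  72  72]
 [ 72  73  72  72  73  82 108 166 176 155  42  42  48 147 115  84  72  73  72  72  72  71]
 [ 72  72  72 125 196 240 240 240 239 240  91  78 162 222 229 240 221 162  80  72  72  72]
 [ 72  96 219 239 239 240 240 239 246 230  81  80 165 225 229 240 240 239 234 154  72  72]]
0.56 [286.1, 358.6] 1200
```

```bash
python3 - <<'E'
from h import *
import pickle
np.set_printoptions(precision=4,suppress=True)
T=cams.read_camera("top");S=cams.read_camera("side");w=cams.read_camera("wrist")
P=pickle.load(open("P.pkl","rb"))
def dark(p,X,r):
    u,v=np.round(proj(p,X)).astype(int);m=(p["pixels"].max(2)<50).astype(np.uint8);m2=np.zeros_like(m);m2[v-r:v+r+1,u-r:u+r+1]=m[v-r:v+r+1,u-r:u+r+1]
    n,l,st,c=cv2.connectedComponentsWithStats(m2,connectivity=4);i=1+st[1:,4].argmax();return c[i],st[i]
for n,p,X in(("side now",S,[.436,-.193,.155]),("side before",P["side"],[.5003,-.242,.169])):
    c,st=dark(p,X,8);xy=X[:2]
    # z from height given xy: least squares along vertical
    zs=np.linspace(.12,.2,801);vs=np.array([proj(p,[*xy,z])[1] for z in zs]);print(n,c,st,"z",zs[abs(vs-c[1]).argmin()])
c,st=dark(w,[.436,-.193,.155],14);print("wrist",c,st)
print(proj(w,[.436,-.193,.155]),"side proj",proj(S,[.436,-.193,.155]))
# pad height: dump side column around pad
u,v=np.round(proj(S,[.484,-.184,.056])).astype(int);print(u,v);print(S["pixels"][v-14:v+8,u-9:u+10].max(2))
E
```

```text
side now [355.2449 159.7551] [353 155   6  10  49] z 0.155
side before [339.9574 149.5957] [338 145   5  10  47] z 0.169
wrist [278.6022 366.356 ] [269 352  19  29 455]
[np.float64(280.97917655311005), np.float64(366.3126964685572)] side proj [np.float64(355.25011388165353), np.float64(159.76245833266216)]
342 182
[[ 73  72  72  72  72  65  47  44  53  65  71  69  48  43  37  52  72  72
   72]
 [ 72  72  72  72  72  64  41  43  56  62  64  61  54  46  39  53  72  72
   73]
 [ 73  72  72  72  72  64  41  39  41  42  43  42  42  40  40  55  72  72
   72]
 [ 72  73  72  72  72  64  42  39  41  43  42  41  41  39  39  55  72  73
   72]
 [ 71  72  72  71  72  64  41  39  42  42  43  43  41  38  39  55  72  72
   72]
 [ 72  72  72  77  84  77  55  40  42  43  43  42  40  39  38  55  72  72
   72]
 [108 144 166 170 176 176 155  82  41  42  42  42  48 101 146 136 115 100
   84]
 [205 228 240 239 240 239 230 167  65  50  56  63 111 184 222 215 202 200
  176]
 [239 240 240 239 239 240 239 217  91  73  78  91 162 222 222 222 229 239
  239]
 [240 240 240 240 241 240 235 193  87  88  83  90 162 2
[... 298 characters left out ...]
 119 119 130 130 122 123 173 227 237 243 231
  240]
 [240 240 245 251 243 190 180 147 128 131 131 126 130 148 154 186 220 219
  239]
 [240 240 246 251 247 228 228 213 161 152 166 197 200 190 155 153 161 197
  223]
 [240 242 247 250 247 249 251 247 227 224 231 247 246 237 218 199 149 138
  151]
 [242 247 251 247 235 245 251 249 243 248 250 246 240 243 251 242 184 139
  131]
 [241 247 250 245 238 245 251 245 230 245 249 240 233 244 250 241 219 199
  190]
 [243 247 250 242 238 247 250 244 245 251 250 244 246 251 246 221 228 240
  240]
 [247 251 249 243 244 251 249 240 245 251 248 234 241 251 240 204 240 240
  240]
 [249 250 245 235 245 251 246 241 249 250 246 243 249 250 236 216 240 240
  240]]
```

The force fell back when I let go: the knob rebounded from about 90° to 175°, with the screw sunk 14 mm. I'll grip it again, tighten, and ease the force off gradually before releasing.

Request:
step_arm:
  deltas:
    - {"offset":[-4.5,-0.92,0],"roll":0}
    - {"offset":[-4.5,-0.92,0],"roll":0}
    - {"offset":[-4.5,-0.92,0],"roll":0}
    - {"offset":[-4.5,-0.92,2],"roll":0}
    - {"offset":[-4.4,-0.92,2],"roll":0}
    - {"offset":[0,0,4],"roll":0}
    - {"offset":[0,0,4],"roll":0}
    - {"offset":[0,0,3],"roll":0}
    - {"offset":[0,0,0],"roll":0}
    - {"offset":[0,0,0],"roll":0}
  fingers: 4.2

```text
t: 28.65
tool_pos: [0.4356, -0.1959, 0.1504]
orientation: [2.249, 2.192, 0.001]
force: [0.3, -0.1, -0.4]
opening: 0.042
```

Request:
step_arm:
  deltas:
    - {"offset":[0.3,0,0.4],"roll":0}
    - {"offset":[0,0,0],"roll":0}
    - {"offset":[0,0,0],"roll":0}
    - {"offset":[0,0,0],"roll":0}
    - {"offset":[0,0,0],"roll":0}
  fingers: 1.5
  grip_force: 15

```text
t: 29.28
tool_pos: [0.4348, -0.1929, 0.1456]
orientation: [2.25, 2.192, -0.001]
force: [-4.8, 0.2, 5.8]
opening: 0.0219
```

Request:
step_arm:
  deltas:
    - {"offset":[0.83,0.1,0.03],"roll":0}
    - {"offset":[0,0,0],"roll":0}

```text
t: 29.52
tool_pos: [0.4361, -0.1847, 0.1455]
orientation: [2.249, 2.192, -0.001]
force: [-4.7, -1.5, 6.6]
opening: 0.0214
```

Request:
step_arm:
  deltas:
    - {"offset":[0.8,0.25,0.03],"roll":0}
    - {"offset":[0,0,0],"roll":0}

```text
t: 29.78
tool_pos: [0.4388, -0.177, 0.1453]
orientation: [2.249, 2.192, -0.002]
force: [-6.0, -0.4, 8.0]
opening: 0.0216
```

Request:
step_arm:
  deltas:
    - {"offset":[0.75,0.38,0.03],"roll":0}
    - {"offset":[0,0,0],"roll":0}

```text
t: 30.02
tool_pos: [0.4428, -0.1697, 0.1452]
orientation: [2.249, 2.192, -0.002]
force: [-6.8, -0.9, 8.8]
opening: 0.0219
```

Request:
step_arm:
  deltas:
    - {"offset":[0.67,0.5,0],"roll":0}
    - {"offset":[0.57,0.61,0],"roll":0}
    - {"offset":[0,0,0],"roll":0}

```text
t: 30.4
tool_pos: [0.454, -0.1577, 0.1449]
orientation: [2.25, 2.192, -0.003]
force: [-6.9, -2.8, 8.2]
opening: 0.0216
```

Request:
step_arm:
  deltas:
    - {"offset":[0.46,0.7,0],"roll":0}
    - {"offset":[0.33,0.77,0],"roll":0}
    - {"offset":[0,0,0],"roll":0}

```text
t: 30.78
tool_pos: [0.4683, -0.1502, 0.1446]
orientation: [-2.25, -2.192, 0.004]
force: [-10.1, -2.8, 9.6]
opening: 0.0216
```

Request:
step_arm:
  deltas:
    - {"offset":[0.18,0.82,0],"roll":0}
    - {"offset":[0.07,0.84,0],"roll":0}
    - {"offset":[0,0,0],"roll":0}

```text
t: 31.15
tool_pos: [0.4842, -0.1478, 0.1443]
orientation: [-2.248, -2.19, 0.006]
force: [-12.9, -0.8, 10.8]
opening: 0.0218
```

Request:
step_arm:
  deltas:
    - {"offset":[-0.04,-0.42,0],"roll":0}
    - {"offset":[0,0,0],"roll":0}

```text
t: 31.4
tool_pos: [0.4797, -0.1481, 0.1444]
orientation: [-2.249, -2.19, 0.005]
force: [-14.5, -0.4, 11.4]
opening: 0.0218
```

Request:
step_arm:
  deltas:
    - {"offset":[-0.04,-0.42,0],"roll":0}
    - {"offset":[0,0,0],"roll":0}

```text
t: 31.65
tool_pos: [0.4756, -0.1485, 0.1445]
orientation: [-2.249, -2.191, 0.005]
force: [-13.5, -1.5, 10.7]
opening: 0.0217
```

Request:
step_arm:
  deltas:
    - {"offset":[-0.18,-0.82,0],"roll":0}
    - {"offset":[0,0,0],"roll":0}

```text
t: 31.9
tool_pos: [0.4675, -0.1505, 0.1446]
orientation: [-2.25, -2.191, 0.005]
force: [-11.9, -2.7, 10.0]
opening: 0.0219
```

Request:
step_arm:
  deltas:
    - {"offset":[-0.37,-0.75,0],"roll":0}
    - {"offset":[-0.5,-0.67,0],"roll":0}
    - {"offset":[-0.6,-0.58,0],"roll":0}
    - {"offset":[-0.7,-0.46,0],"roll":0}
    - {"offset":[-0.77,-0.34,0],"roll":0}
    - {"offset":[-0.4,-0.1,0],"roll":0}
    - {"offset":[0,0,0],"roll":0}
    - {"offset":[0,0,0],"roll":0}

```text
t: 32.9
tool_pos: [0.4376, -0.1826, 0.1453]
orientation: [-2.249, -2.19, 0.005]
force: [-17.0, 2.1, 18.3]
opening: 0.0218
```

Request:
step_arm:
  deltas:
    - {"offset":[0,-0.12,-0.12],"roll":0}
    - {"offset":[0,0,0],"roll":0}
    - {"offset":[0,0,0],"roll":0}

```text
t: 33.28
tool_pos: [0.4371, -0.1824, 0.1455]
orientation: [-2.25, -2.191, 0.003]
force: [-7.4, -0.1, 6.9]
opening: 0.0218
```

Request:
step_arm:
  deltas:
    - {"offset":[-0.3,-0.17,-0.08],"roll":0}
    - {"offset":[0,0,0],"roll":0}
    - {"offset":[0,0,0],"roll":0}

```text
t: 33.65
tool_pos: [0.436, -0.1852, 0.1457]
orientation: [-2.25, -2.192, 0.001]
force: [-1.8, -2.8, -2.7]
opening: 0.0219
```

Request:
step_arm:
  deltas:
    - {"offset":[0,0,0],"roll":0}
    - {"offset":[0,0,0],"roll":0}
    - {"offset":[0,0,0],"roll":0}
    - {"offset":[0,0,-1],"roll":0}
    - {"offset":[0,0,-4],"roll":0}
    - {"offset":[0,0,-5],"roll":0}
    - {"offset":[0,0,-5],"roll":0}
    - {"offset":[4.5,1,0],"roll":0}
    - {"offset":[4.5,1,0],"roll":0}
    - {"offset":[4.5,1,0],"roll":0}
    - {"offset":[4.5,1,0],"roll":0}
    - {"offset":[4.5,0.6,0],"roll":0}
  fingers: 4.2

```text
t: 35.15
tool_pos: [0.4886, 0.0402, 0.297]
orientation: [2.249, 2.192, 0.001]
force: [1.7, 0.0, 0.5]
opening: 0.0421
```

```bash
cat >> h.py <<'E'
def knob():
    p=cams.read_camera("wrist");s=robot.read_state()
    m=(p["pixels"].max(2)<50).astype(np.uint8);u,v=np.round(proj(p,[.436,-.19,.155])).astype(int);m2=np.zeros_like(m);r=20;m2[v-r:v+r+1,u-r:u+r+1]=m[v-r:v+r+1,u-r:u+r+1]
    n,l,st,c=cv2.connectedComponentsWithStats(m2);i=1+st[1:,4].argmax();X=atz(p,c[i],.155)
    d=X[:2]-[.484,-.197];print("t",s["t"],"tool",s["tool_pos"],"F",s["force"],"knob px",c[i],X[:2],"ang",np.degrees(np.arctan2(d[1],d[0])));return p
E
python3 - <<'E'
from h import *
knob()
E
```

```text
t 35.2 tool [0.48870896 0.04488687 0.29689496] F [-1.60393642  2.90896237 -0.4434194 ] knob px [277.88359788 373.43121693] [ 0.43403165 -0.18843133] ang 170.26945530173884
```

Request:
step_arm:
  deltas:
    - {"offset":[0,0,0],"roll":0}
    - {"offset":[0,0,0],"roll":0}

```text
t: 35.45
tool_pos: [0.4882, 0.038, 0.2965]
orientation: [2.25, 2.191, 0.0]
force: [-0.4, 0.1, 0.3]
opening: 0.0422
```

```bash
python3 -c "
from h import *
knob()"
```

```text
t 35.5 tool [0.48819427 0.03768618 0.29637927] F [ 0.41923814 -0.51898543  0.20645524] knob px [278.11604938 372.74567901] [ 0.43388322 -0.18935852] ang 171.33068042047788
```

Request:
step_arm:
  deltas:
    - {"offset":[0,0,0],"roll":0}
    - {"offset":[0,0,0],"roll":0}
    - {"offset":[0,0,0],"roll":0}
    - {"offset":[0,0,0],"roll":0}
    - {"offset":[0,0,0],"roll":0}
    - {"offset":[0,0,0],"roll":0}
    - {"offset":[0,0,0],"roll":0}
    - {"offset":[0,0,0],"roll":0}
    - {"offset":[0,0,0],"roll":0}
    - {"offset":[0,0,0],"roll":0}
    - {"offset":[0,0,0],"roll":0}
    - {"offset":[0,0,0],"roll":0}

```text
t: 37.0
tool_pos: [0.4882, 0.0387, 0.296]
orientation: [2.25, 2.192, -0.0]
force: [0.8, 0.2, -1.0]
opening: 0.0419
```

```bash
python3 - <<'E'
from h import *
p=knob()
g=cv2.inRange(cv2.cvtColor(p["pixels"],cv2.COLOR_RGB2HSV),(0,0,140),(180,45,255))
n,l,st,c=cv2.connectedComponentsWithStats(g)
for i in range(1,n):
    X=atz(p,c[i],.056)
    if st[i,4]>60 and abs(X[0]-.483)<.04 and -.23<X[1]<-.02: print(st[i,4],np.array([atz(p,z,.056)[:2] for z in cv2.boxPoints(cv2.minAreaRect(np.argwhere(l==i)[:,::-1].astype(np.float32)))]).round(4).tolist())
E
```

```text
t 37.05 tool [0.48817688 0.03868073 0.29600753] F [-0.77253394 -0.3147659   0.51248405] knob px [278.18461538 373.15641026] [ 0.43403676 -0.18870567] ang 170.57436319164034
3308 [[0.4567, -0.0459], [0.5123, -0.0473], [0.5114, -0.1794], [0.4508, -0.1779]]
```

The knob is static, but I can't tell whether the pad really presses there. I'll grip it again at a tighter angle and watch through the wrist camera whether it stays when freed.

Request:
step_arm:
  deltas:
    - {"offset":[-4.5,-0.95,0],"roll":0}
    - {"offset":[-4.5,-0.95,0],"roll":0}
    - {"offset":[-4.5,-0.95,0],"roll":0}
    - {"offset":[-4.5,-0.95,2],"roll":0}
    - {"offset":[-4.55,-0.93,3],"roll":0}
    - {"offset":[0,0,5],"roll":0}
    - {"offset":[0,0,4],"roll":0}
    - {"offset":[0,0,1],"roll":0}
    - {"offset":[0,0,0],"roll":0}

```text
t: 38.17
tool_pos: [0.4351, -0.1854, 0.1464]
orientation: [-2.25, -2.192, 0.0]
force: [0.8, 0.3, 1.4]
opening: 0.0421
```

Request:
step_arm:
  deltas:
    - {"offset":[0,0,0],"roll":0}
    - {"offset":[0,0,0],"roll":0}
    - {"offset":[0,0,0],"roll":0}
  fingers: 1.5

```text
t: 38.55
tool_pos: [0.435, -0.1859, 0.1474]
orientation: [2.249, 2.192, -0.001]
force: [-4.3, 0.8, 6.4]
opening: 0.0219
```

Request:
step_arm:
  deltas:
    - {"offset":[0.8,0.17,0],"roll":0}
    - {"offset":[0.77,0.3,0],"roll":0}
    - {"offset":[0.7,0.43,0],"roll":0}
    - {"offset":[0,0,0],"roll":0}
    - {"offset":[0,0,0],"roll":0}

```text
t: 39.17
tool_pos: [0.4437, -0.1632, 0.1472]
orientation: [-2.249, -2.192, 0.003]
force: [-9.0, 0.7, 10.0]
opening: 0.0216
```

Request:
step_arm:
  deltas:
    - {"offset":[0.04,-0.06,-0.1],"roll":0}
    - {"offset":[0,0,0],"roll":0}
    - {"offset":[0,0,0],"roll":0}

```text
t: 39.55
tool_pos: [0.4434, -0.1631, 0.1473]
orientation: [-2.25, -2.192, 0.002]
force: [-5.0, -2.9, 2.1]
opening: 0.0216
```

Request:
step_arm:
  deltas:
    - {"offset":[0,0,0],"roll":0}
    - {"offset":[0,0,0],"roll":0}
    - {"offset":[0,0,0],"roll":0}
  fingers: 5

```text
t: 39.92
tool_pos: [0.4444, -0.1626, 0.1473]
orientation: [2.25, 2.192, 0.001]
force: [1.0, 0.3, 0.7]
opening: 0.0468
```

```bash
cat >> h.py <<'E'
def nearknob():
    p=cams.read_camera("wrist");s=robot.read_state();b=[]
    m=(p["pixels"].max(2)<50).astype(np.uint8);n,l,st,c=cv2.connectedComponentsWithStats(m)
    for i in range(1,n):
        X=atz(p,c[i],.17)
        if 100<st[i,4]<6000 and np.hypot(X[0]-.484,X[1]+.197)<.09: print(st[i],c[i].round(1),X[:2].round(4))
    for a in(90,100,110,120,130,140,150,160,170,180):
        d=np.array([.484,-.197])+.048*np.array([np.cos(np.radians(a)),np.sin(np.radians(a))]);u,v=np.round(proj(p,[*d,.172])).astype(int)
        print(a,(int(u),int(v)),int(p["pixels"][v-2:v+3,u-2:u+3].max(2).mean()) if 2<=v<398 else -1,end="; ")
    print(s["t"],s["tool_pos"],s["force"]);return p
E
python3 - <<'E'
from h import *
np.set_printoptions(precision=4,suppress=True)
p=nearknob();save(p,"n1")
E
```

```text
[350 241  32  73 839] [365.8 276.1] [ 0.4675 -0.1653]
[255 243  21  70 624] [265.9 283.7] [ 0.417  -0.1684]
[ 283  278   38   36 1091] [302.2 297.4] [ 0.4351 -0.1768]
[ 400  281  155  104 5689] [467.8 312. ] [ 0.5211 -0.1878]
90 (401, 247) 250; 100 (384, 249) 146; 110 (367, 254) 97; 120 (351, 261) 44; 130 (337, 270) 236; 140 (326, 281) 169; 150 (316, 293) 24; 160 (310, 306) 27; 170 (306, 319) 77; 180 (305, 333) 92; 39.975 [ 0.4444 -0.1626  0.1472] [-0.1068 -0.496   0.0902]
```

It sprang back from 140°, so the pad does bite at 140° and the thread can't hold that much. The best resting place lies between 140° and 172°. I'll try 157°, released with no load on the tool.

Request:
step_arm:
  deltas:
    - {"offset":[-1.4,-0.4,0],"roll":0}
    - {"offset":[-1.35,-0.37,0],"roll":0}
    - {"offset":[0,0,0],"roll":0}

```text
t: 40.35
tool_pos: [0.4352, -0.1912, 0.147]
orientation: [2.252, 2.19, -0.0]
force: [-0.1, 0.1, -0.5]
opening: 0.0498
```

Request:
step_arm:
  deltas:
    - {"offset":[0,0,0],"roll":0}
    - {"offset":[0,0,0],"roll":0}
    - {"offset":[0,0,0],"roll":0}
  fingers: 1.5

```text
t: 40.72
tool_pos: [0.4357, -0.1897, 0.147]
orientation: [-2.25, -2.193, -0.0]
force: [0.3, -0.6, 1.0]
opening: 0.0245
```

Request:
step_arm:
  deltas:
    - {"offset":[0.65,0.07,-0.05],"roll":0}
    - {"offset":[0.6,0.13,-0.05],"roll":0}
    - {"offset":[0,0,0],"roll":0}
    - {"offset":[0,0,0],"roll":0}

```text
t: 41.22
tool_pos: [0.4376, -0.1771, 0.1474]
orientation: [-2.249, -2.192, 0.0]
force: [-1.3, -2.6, -7.6]
opening: 0.0217
```

Request:
step_arm:
  deltas:
    - {"offset":[-0.1,-0.02,0.07],"roll":0}
    - {"offset":[0,0,0],"roll":0}

```text
t: 41.48
tool_pos: [0.4374, -0.1784, 0.1473]
orientation: [-2.25, -2.192, 0.0]
force: [-4.5, -0.5, -3.2]
opening: 0.0218
```

```bash
python3 - <<'E'
from h import *
np.set_printoptions(precision=4,suppress=True)
nearknob()
E
```

```text
[359 221  41  23 460] [376.5 230.6] [ 0.4651 -0.1566]
[ 287  238   62   76 2756] [316.9 273.8] [ 0.4359 -0.1792]
[ 360  281  138  104 5138] [421.3 307.5] [ 0.4895 -0.2002]
90 (418, 216) 196; 100 (400, 218) 217; 110 (383, 223) 48; 120 (366, 230) 43; 130 (352, 240) 164; 140 (340, 251) 65; 150 (330, 264) 26; 160 (323, 278) 33; 170 (319, 293) 32; 180 (318, 307) 97; 41.525 [ 0.4374 -0.1784  0.1473] [-4.8374 -1.0573 -2.1917]
```

Request:
step_arm:
  deltas:
    - {"offset":[0,0,0],"roll":0}
    - {"offset":[0,0,0],"roll":0}
    - {"offset":[0,0,0],"roll":0}
  fingers: 4.6

```text
t: 41.9
tool_pos: [0.4385, -0.1786, 0.148]
orientation: [2.249, 2.191, 0.002]
force: [0.6, -0.3, 0.3]
opening: 0.0441
```

```bash
python3 - <<'E'
from h import *
np.set_printoptions(precision=4,suppress=True)
nearknob()
E
```

```text
[ 354  221   47   93 1237] [368.9 268.5] [ 0.4632 -0.1775]
[258 243  21  71 625] [268.6 282.9] [ 0.4124 -0.1844]
[ 291  253   41   61 2002] [311.1 284.7] [ 0.4339 -0.186 ]
[ 397  281  154  104 5648] [463.5 311.4] [ 0.5133 -0.204 ]
90 (415, 215) 196; 100 (397, 217) 218; 110 (380, 222) 47; 120 (364, 229) 44; 130 (349, 239) 192; 140 (337, 250) 153; 150 (328, 263) 104; 160 (321, 277) 25; 170 (317, 291) 31; 180 (316, 306) 34; 41.95 [ 0.4384 -0.1786  0.1479] [-0.9175  0.5749 -0.1005]
```

The knob settles near 170–175° whichever angle it is freed from (90°, 140°, 158° or 166°), so it stops where thread friction balances the pad. I'll test the clamping by nudging the stencil's free end gently toward the board centre and reading the force.

Request:
step_arm:
  deltas:
    - {"offset":[0,0,-2],"roll":0}
    - {"offset":[0,0,-5],"roll":0}
    - {"offset":[0,0,-5],"roll":0}
    - {"offset":[4,1.1,0],"roll":0}
    - {"offset":[5,1.3,0],"roll":0}
    - {"offset":[5,1.3,0],"roll":0}
    - {"offset":[1.5,0.6,0],"roll":0}
    - {"offset":[0,0,5],"roll":0}
    - {"offset":[0,0,5],"roll":0}
    - {"offset":[0,0,5],"roll":0}
    - {"offset":[0,0,5],"roll":0}
    - {"offset":[0,0,2],"roll":0}
  fingers: 0

```text
t: 43.45
tool_pos: [0.4823, -0.025, 0.0438]
orientation: [-2.248, -2.189, 0.005]
force: [0.2, 0.0, 0.2]
opening: 0.0007
```

Request:
step_arm:
  deltas:
    - {"offset":[0,0,0],"roll":0}
    - {"offset":[0,0,0],"roll":0}

```text
t: 43.7
tool_pos: [0.4858, -0.0251, 0.0487]
orientation: [2.249, 2.191, 0.002]
force: [0.0, -0.6, 0.3]
opening: 0.0009
```

Request:
step_arm:
  deltas:
    - {"offset":[-1.0,0,0.2],"roll":0}
    - {"offset":[-0.2,0,0],"roll":0}
    - {"offset":[0,0,0],"roll":0}

```text
t: 44.08
tool_pos: [0.4848, -0.0371, 0.0458]
orientation: [2.25, 2.191, 0.001]
force: [-0.8, 0.8, -0.4]
opening: 0.0002
```

Request:
step_arm:
  deltas:
    - {"offset":[-0.15,0,0],"roll":0}
    - {"offset":[0,0,0],"roll":0}

```text
t: 44.32
tool_pos: [0.4844, -0.0381, 0.0454]
orientation: [-2.25, -2.192, -0.0]
force: [0.1, -0.3, 0.4]
opening: 0.0007
```

Request:
step_arm:
  deltas:
    - {"offset":[-0.15,0,0],"roll":0}
    - {"offset":[0,0,0],"roll":0}

```text
t: 44.58
tool_pos: [0.4843, -0.0395, 0.0453]
orientation: [-2.25, -2.192, -0.0]
force: [0.2, 1.4, 0.3]
opening: 0.0002
```

Request:
step_arm:
  deltas:
    - {"offset":[-0.12,0,0],"roll":0}
    - {"offset":[0,0,0],"roll":0}

```text
t: 44.82
tool_pos: [0.4843, -0.0396, 0.0453]
orientation: [-2.249, -2.191, -0.002]
force: [-0.1, 7.3, 1.6]
opening: 0.0006
```

Request:
step_arm:
  deltas:
    - {"offset":[-0.12,0,0],"roll":0}
    - {"offset":[0,0,0],"roll":0}

```text
t: 45.08
tool_pos: [0.4843, -0.0397, 0.0453]
orientation: [-2.248, -2.191, -0.004]
force: [0.2, 13.4, 1.6]
opening: 0.0
```

The stencil takes 13 N without sliding, so it is firmly clamped. I'll back off and hand in.

Request:
step_arm:
  deltas:
    - {"offset":[1,0,0],"roll":0}
    - {"offset":[2,0,-1],"roll":0}
    - {"offset":[2,0,-4],"roll":0}
    - {"offset":[2,0,-5],"roll":0}
    - {"offset":[2,0,-5],"roll":0}
    - {"offset":[0,0,-5],"roll":0}
    - {"offset":[0,0,-4],"roll":0}
    - {"offset":[0,0,0],"roll":0}
    - {"offset":[0,0,0],"roll":0}

```text
t: 46.2
tool_pos: [0.4864, 0.0479, 0.2846]
orientation: [-2.25, -2.192, 0.001]
force: [0.4, 0.5, 0.3]
opening: 0.0007
```

```bash
python3 - <<'E'
from h import *
np.set_printoptions(precision=4,suppress=True)
p=cams.read_camera("wrist");print(robot.read_state()["t"],robot.read_state()["force"])
for k,z in(("stencil",.05),("board",0),("spindle",.056),("small_stencil",0)):
    for d in cams.pinpoint(p,k)[:2]: print(k,round(d["score"],2),atz(p,d["xy"],z)[:2])
print(robot.close_job())
E
```

```text
46.25 [-0.0967  0.3968 -0.3717]
stencil 0.95 [0.3358 0.212 ]
small_stencil 0.56 [0.4368 0.0268]
the job is handed in; nothing more can be done
None
```

I lifted the stencil's free end to a tilt of about 0.34 rad, drew it out of the tray on the slant and laid it flat on the board. I then slid a plain end under the pad, cranked the clamp down, let go and handed the job in at 46 s.

**Position:** The stencil's middle is about 50 mm from the board's centre (limit 55), so that margin is small. The pad is about 64 mm along the stencil from its middle. The small stencil was found close to where it started; I did not re-measure the other tools. The arm read no load at the end.

**Clamping:** The knob sprang back from tighter settings (90°, 140° and 158°) and always settled near 170–175°, so the thread holds only part of the tightening. As a check I pushed the stencil's end sideways with 13 N and it did not slide. I could not measure the pad force itself.

**Checks that failed or disagreed:**
- The last wrist picture did not report the clamped stencil, the board or the pad; its only stencil hit was the loose look-alike by the tray.
- The side camera's positions for the board and pad were 10 to 30 mm off the others, so I used the top and wrist views.

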